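Find a sealed rotor's heavy side by feel and hold it heavy side down

TASK

The sealed rotor on the sloping test stand has a hidden heavy side. Turn it by its wing knob alone, in as many partial turns as it takes and without touching the rotor or knocking the things around it, and feel which way the heavy side pulls, until the heavy side hangs straight down the slope and the knob's pointer floats midway between the rotor's two posts. Finish holding it so: the program ends with the gripper still closed on the knob, everything at rest and nothing let go.

Things in the scene. Friction and masses are not known exactly. Their poses are not given: they have to be found in the camera images.
- stand: Grey inclined test stand, fixed, base 150 x 120 mm. Origin on the worktop, straight below the rotor's centre; z up; -x is the way the spindle leans (roughly towards the robot). The spindle starts 230 mm above the origin and leans 0.55 rad from the vertical towards -x; rotor and knob turn about it. The rotor's lowest edge, 'down the slope', is on the -x side.
- knob: Black wing knob. Origin on the spindle axis, 230 mm above the stand's origin; z is the spindle axis (up and leaning); the pointer points to +x (6 mm wide, at z 28 to 33 mm, reaches 64 mm out). The wing is a flat bar 50 mm along x, 18 mm along y, at z 34 to 86 mm. Turns at least a full turn either way against about 0.2 N m of friction and stays where it is left.
- knob_grip (a point): Middle of the wing's grip, on the spindle axis 66 mm along z from the knob's origin; same axes as the knob. Pads centred here, closing along y with the fingers pointing along -z, hold the wing with the fingertips clear of pointer and rotor. A tall analyser (about 0.53 m) stands close by on the robot's left: swing in from the right with the arm raised and kept off it.
- rotor (a joint): Angle (rad) of rotor against knob: 0 = pointer midway between the posts, positive = rotor anticlockwise of it seen from above. A soft spring (0.03 N m/rad) couples them, stops at +-0.6. The heavy side (0.07 to 0.11 N m) twists the rotor the way it wants to sink; turn the knob that way. It leaves the stop about 0.8 rad before balance and goes to 0 in proportion; swings 1 s after a turn.
- rotor_mid (a point): Raised line on the rotor's upper face, 72 mm from the axis, midway between two steel posts (9 mm thick, 60 mm from the axis, tops at z 37 mm). The rotor is a closed grey drum, 160 mm across, at z 3 to 25 mm. Where its heavy side sits relative to this line differs every time and cannot be seen; at the top of the slope the rotor flops to a stop, it rests midway only with it at the bottom.
- cup_near: Bystander: white-capped specimen cup, 52 mm wide and 64 mm tall, left of the stand, loose, not to be disturbed; origin at the centre of its underside.
- stain_near: Bystander: amber bottle, 45 mm wide and 90 mm tall, on the right near the sink, loose, not to be disturbed; origin at the centre of its underside.
- stain_back: Bystander: amber bottle, 45 mm wide and 90 mm tall, left of the stand, loose, not to be disturbed; origin at the centre of its underside.
- dropper: Bystander: small white dropper bottle, 27 mm wide and 74 mm tall, left of the stand, loose, not to be disturbed; origin at the centre of its underside.

How it is judged:
By the outcome, as a careful person would: the job done as asked, in the order asked, and still so for the second after the job is handed in, while the arm keeps its last pose, push and grip.
It also fails if it takes over 54 s, if anything falls off the work surface, if the arm or the gripper's body presses on something with over 40 N, if the wrist force passes 120 N, or if a joint passes its speed limit or range.

ROBOT

A 6-joint arm with a two-finger parallel gripper is mounted at the origin on a cart in front of the work surface, level with it; the furniture and walls round the work are solid. World frame = base frame: x ahead of the robot, y to its left, z up, the work surface at z = 0. Lengths are in mm, angles in degrees, forces in N, time in s.
With the tool pointing down it reaches from about 300 to 850 mm from the base axis. Payload 4.2 kg.
Tool frame: the origin (TCP) lies midway between the tips of the shut fingers; the grasp point (between the pads) lies 19 mm behind it; z points along the fingers, x is the direction in which the jaws open and shut, and the axes are right-handed (so a half turn about z gives the same grasp; the last joint's range is limited). The gripper opens to 91 mm and grips with 3 to 60 N. Pads are 32 mm wide; open, the fingers measure 118 mm over their backs; the gripper's body (76 mm by 178 mm) begins 60 mm behind the grasp point.
Start: joints at [-76.547, 18.312, 89.639, -0, 72.044, -1.146], TCP at [144.932, -556.451, 213.976] pointing down, gripper open.
Joint ranges: [-177.97, 177.97], [-48.28, 115.42], [12.27, 149.76], [-77.06, 257.06], [2.81, 150.46], [-146.56, 146.56]. Speed limits (degrees/s): [147.25, 147.25, 180, 180, 180, 180].

INTERFACE

Orientations are given as [roll, pitch, yaw] about the fixed x, y, z axes, in that order (R = Rz(yaw) Ry(pitch) Rx(roll)).
In Python, from workcell import monitor, vision, job, models gives the robot as it stands.
- The arm moves only by the shell command python3 -m creep 'ROWS' [FORCE]. ROWS is text: rows parted by semicolons, each of 7 numbers parted by spaces: the shift along the world's x, y, z in cm, then the turn, a rotation vector about the world's x, y, z in rad, then the gripper's target within -1 to 1 (shut at 1, half-way at 0, fully open at -1). In form: tx ty tz ax ay az hand; .... A call has 1 to 12 rows; each row shifts and turns the pose as measured when the row begins; what a row does not reach is not made up. A row lasts 1/12 s, in which the tool goes at most 41.7 mm and 7.16 degrees, less where a joint would pass 70% of its speed; a pose out of reach is approached as far as the arm can. A call is refused whole if a number of a shift passes 4.17 or a number of a turn 0.125, either way. A call with a gripper value outside its range is refused whole. The fingers move at their own pace and stop on an object; FORCE is the grip in N (left out, the last holds). Time passes only in rows, so rows that do not move let the fingers close. It gives the time, the measured TCP pose, the force and the opening at its end, in the units of the state.
- monitor.state(): the state, without advancing time (a new reading comes with each control period).
- vision.grab_frame(name): name is "side" or "top" or "wrist"; returns a dict with "img" (400x640x3 uint8, red, green, blue), "mtx" (3x3 intrinsics, pixels), "view" (4x4, takes a point from world to camera coordinates). Camera axes: x right, y down, z forward; pixel columns grow to the right and rows downward; lengths in mm; the calibration is good to about 2 mm. A picture is of the moment at which its call begins. There is no depth.
- job.job_done(): hands the job in, once; it reports no verdict.
Trained networks look in the newest picture that a camera, given by its name, has taken for a name from the list of things; names that differ only in an ending like _2 or _b are one class to them, and where a whole thing is asked for, a point or a joint stands for the part that bears it (a point fixed in the world has none). Each returns a list of dicts, best first, with "confidence" (0 to 1); they miss things now and then, are a little off and sometimes report something else, mostly with a low value. They report only what shows in the picture. A call takes as long as a camera call.
- models.search_frame(camera, query): "rect" ([left, top, right, bottom] in pixels, round what is visible of it).
- models.mark_of(camera, query): "at" ([column, row] in pixels: a listed point, or the origin of a listed thing).
The state is a dict: "time_s": time; "qpos": joint angles; "qvel": joint speeds; "effort": joint torques, N m; "ee_pos": TCP position; "ee_rot": TCP orientation; "force": force on the tool from outside, world axes, zero at the start; "torque": the same for the moment, N m; "gripper_width": finger opening in mm.
Only numpy, scipy, OpenCV 4.12 (cv2) and the standard library are available. Lean on these libraries where they do the work, as an engineer would, in place of code of your own. Each camera call takes 0.05 s, during which the arm holds its last target.

## Working session

There is one attempt and no reset: what is moved stays moved. The work goes in short steps, Python scripts to look and compute and a shell command to move; the robot and the scene stay as the last step left them, time stands still between calls to the robot, and variables do not carry over. Pictures are saved under pics/ and viewed, and the job is handed in when it is done.

```bash
mkdir -p pics; ls; cat > h.py <<'E'
import numpy as np, cv2
from workcell import monitor, vision, job, models
from scipy.spatial.transform import Rotation as R
def snap(n,f):
    d=vision.grab_frame(n); cv2.imwrite(f'pics/{f}.png',d['img'][:,:,::-1]); return d
def proj(d,p):
    p=np.asarray(p,float); c=d['view'][:3,:3]@p+d['view'][:3,3]; u=d['mtx']@c; return u[:2]/u[2]
def ray(d,px):
    Rm=d['view'][:3,:3];o=-Rm.T@d['view'][:3,3]
    v=Rm.T@np.linalg.inv(d['mtx'])@np.array([px[0],px[1],1.]);return o,v/np.linalg.norm(v)
def tri(rs):
    A=np.zeros((3,3));b=np.zeros(3)
    for o,v in rs:
        P=np.eye(3)-np.outer(v,v);A+=P;b+=P@o
    return np.linalg.solve(A,b)
E
python3 - <<'E'
from h import *
s=monitor.state();print({k:np.round(v,2).tolist() for k,v in s.items()})
ds={}
for n in ['side','top','wrist']:
    ds[n]=snap(n,n+'0'); 
    np.savez(f'cal_{n}',view=ds[n]['view'],mtx=ds[n]['mtx'])
    print(n,np.round(ray(ds[n],(320,200))[0]))
    for q in ['stand','knob','knob_grip','rotor','rotor_mid','cup_near','stain_near','stain_back','dropper']:
        try: 
            m=models.mark_of(n,q)[:2]
            print(n,q,[(np.round(a['at']).tolist(),round(a['confidence'],2)) for a in m])
        except Exception as e: print(n,q,e)
print(monitor.state()['time_s'])
E
```

```text
pics
{'time_s': 0.0, 'qpos': [-76.55, 18.35, 89.71, 0.0, 72.04, -1.15], 'qvel': [0.15, -0.0, 0.07, 0.0, -0.0, -0.08], 'effort': [0.0, -41.25, -23.2, 0.07, 0.05, -0.0], 'ee_pos': [144.8, -555.94, 213.08], 'ee_rot': [-180.0, 0.11, -75.4], 'force': [-0.17, 0.15, -0.31], 'torque': [-0.01, -0.04, 0.01], 'gripper_width': 91.52}
side [ 278. -692.  689.]
side stand [([338.0, 273.0], 0.58)]
side knob [([342.0, 186.0], 0.72)]
side knob_grip [([334.0, 165.0], 0.75)]
side rotor it knows: cup_near, dropper, knob, knob_grip, rotor_mid, stain_back, stain_near, stand
side rotor_mid [([319.0, 156.0], 0.81)]
side cup_near [([268.0, 217.0], 0.56)]
side stain_near [([406.0, 319.0], 0.94)]
side stain_back [([321.0, 210.0], 0.36)]
side dropper [([288.0, 212.0], 0.69)]
top [ 482.  110. 1040.]
top stand []
top knob [([359.0, 186.0], 0.57)]
top knob_grip [([374.0, 196.0], 0.72)]
top rotor it knows: cup_near, dropper, knob, knob_grip, rotor_mid, stain_back, stain_near, stand
top rotor_mid [([325.0, 198.0], 0.92)]
top cup_near [([238.0, 235.0], 0.6)]
top stain_near [([420.0, 169.0], 0.68)]
top stain_back [([248.0, 181.0], 0.72), ([377.0, 194.0], 0.61)]
top dropper [([240.0, 216.0], 0.57)]
wrist [ 221. -537.  385.]
wrist stand []
wrist knob []
wrist knob_grip []
wrist rotor it knows: cup_near, dropper, knob, knob_grip, rotor_mid, stain_back, stain_near, stand
wrist rotor_mid []
wrist cup_near []
wrist stain_near []
wrist stain_back []
wrist dropper []
1.35
```

View pics/side0.png

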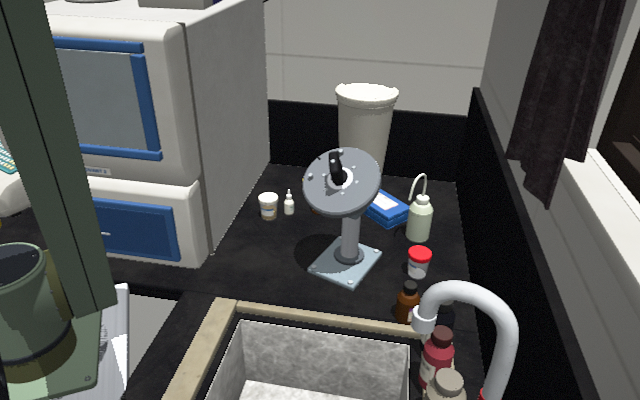

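View pics/top0.png

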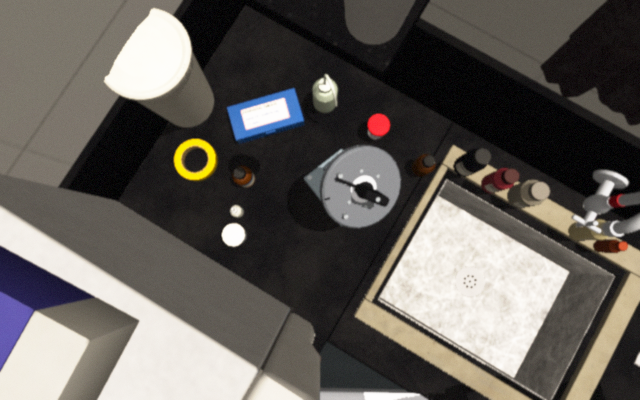

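```bash
python3 - <<'E'
from h import *
D={n:dict(np.load(f'cal_{n}.npz')) for n in ['side','top']}
for q,a,b in [('knob',(342,186),(359,186)),('grip',(334,165),(374,196)),('mid',(319,156),(325,198)),('stainnear',(406,319),(420,169)),('cup',(268,217),(238,235)),('back',(321,210),(248,181)),('drop',(288,212),(240,216))]:
    p=tri([ray(D['side'],a),ray(D['top'],b)]);print(q,p.round(),proj(D['side'],p).round(1)-a,proj(D['top'],p).round(1)-b)
E
```

```text
knob [599.  39. 228.] [0.2 0. ] [-0.1  0.2]
grip [572.  18. 290.] [ 0.6 -0.1] [-0.2  0.7]
mid [571. 104. 269.] [-0.1  0. ] [ 0.1 -0.2]
stainnear [ 679. -132.   -5.] [-0.8  0.1] [ 0.3 -0.6]
cup [507. 313.  -5.] [0.6 0. ] [-0.2  0.6]
back [644. 290.   4.] [-1.6  0.1] [ 0.6 -1.7]
drop [557. 307.   5.] [-1.1  0. ] [ 0.3 -1.1]
```

```bash
python3 - <<'E'
from h import *
a=cv2.imread('pics/top0.png')[125:245,290:420];b=cv2.imread('pics/side0.png')[135:295,290:395]
a=cv2.resize(a,None,fx=4.0,fy=4.0,interpolation=cv2.INTER_CUBIC)[:480,:480];b=cv2.resize(b,None,fx=3,fy=3,interpolation=cv2.INTER_CUBIC)
h=np.zeros((480,800,3),np.uint8);h[:a.shape[0],:480]=a;h[:480,485:800]=b[:480];cv2.imwrite('pics/z0.png',h)
E
```

```text
(no output)
```

View pics/z0.png

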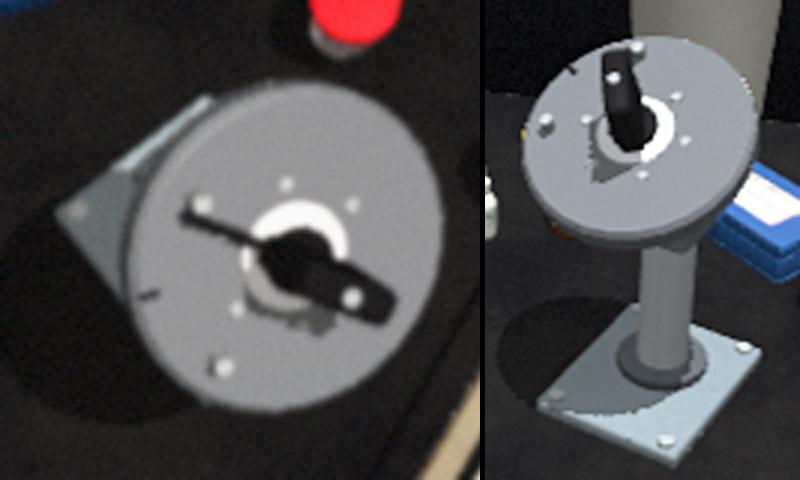

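```bash
cat >> h.py <<'E'
from scipy.optimize import least_squares
LEAN=0.55
def kframe(x,y,yaw):
    Rs=R.from_euler('z',yaw).as_matrix()@R.from_euler('y',-LEAN).as_matrix()
    return Rs,np.array([x,y,230.])
def polar(K,r,a,z):
    Rs,o=K; return o+Rs@np.array([r*np.cos(a),r*np.sin(a),z])
E
python3 - <<'E'
from h import *
D={n:dict(np.load(f'cal_{n}.npz')) for n in ['side','top']}
def tz(u,v): return (290+u/4,125+v/4)
def sz(u,v): return (290+(u-485)/3,135+v/3)
def at(d,px,z):
    o,v=ray(d,px); return o+v*(z-o[2])/v[2]
for u in [(540,405),(675,465),(760,350)]: print('corner',at(D['side'],sz(*u),8).round())
obs=lambda p:[('side',polar(kframe(*p[:3]),0,0,0),(342,186)),('top',polar(kframe(*p[:3]),0,0,0),(359,186)),
('side',polar(kframe(*p[:3]),0,0,66),(334,165)),('top',polar(kframe(*p[:3]),0,0,66),(374,196)),
('top',polar(kframe(*p[:3]),64,p[3],33),tz(183,215)),
('top',polar(kframe(*p[:3]),72,p[4],25),tz(150,295)),('side',polar(kframe(*p[:3]),72,p[4],25),sz(572,71)),
('top',polar(kframe(*p[:3]),60,p[4]-p[5],37),tz(201,203)),('top',polar(kframe(*p[:3]),60,p[4]+p[5],37),tz(223,366)),
('side',polar(kframe(*p[:3]),60,p[4]-p[5],37),sz(638,46)),('side',polar(kframe(*p[:3]),60,p[4]+p[5],37),sz(546,121))]
f=lambda p:np.concatenate([proj(D[n],P)-np.array(px) for n,P,px in obs(p)])
for s in (0,1.5,3,4.5):
    r=least_squares(f,[599,39,.65,s,s,.7],loss='soft_l1');print(r.cost,r.x.round(3))
    if s==1.5 or r.cost<30: print(f(r.x).reshape(-1,2).round(1).tolist())
E
```

```text
corner [535.  59.   8.]
corner [606. -33.   8.]
corner [723.  67.   8.]
63.8202169467091 [600.437  40.001   0.61    4.467  13.758   0.743]
4.118320561789893 [6.00627e+02 3.94390e+01 5.95000e-01 6.05000e-01 1.20600e+00 7.40000e-01]
[[1.1, -1.2], [-0.1, -0.9], [0.5, 1.4], [-1.4, 0.6], [0.3, 0.1], [-0.3, -0.4], [0.2, -0.1], [0.7, 0.5], [0.5, 0.5], [-0.4, -0.2], [-0.5, -0.4]]
4.118320561880092 [ 6.00627e+02  3.94390e+01  5.95000e-01 -5.96297e+02  7.48900e+00
 -3.69590e+01]
[[1.1, -1.2], [-0.1, -0.9], [0.5, 1.4], [-1.4, 0.6], [0.3, 0.1], [-0.3, -0.4], [0.2, -0.1], [0.7, 0.5], [0.5, 0.5], [-0.4, -0.2], [-0.5, -0.4]]
238.3688845828312 [ 6.0251e+02  4.2464e+01  6.0000e-01  6.9010e+00  2.8740e+00 -8.9500e-01]
```

```bash
python3 - <<'E'
from h import *
D={n:dict(np.load(f'cal_{n}.npz')) for n in ['side','top']}
def at(d,px,z):
    o,v=ray(d,px); return o+v*(z-o[2])/v[2]
for px in [(130,203),(290,312),(318,345),(5,205),(250,370)]: print('top',px,[at(D['top'],px,z).round() for z in (530,300,0)])
for px in [(188,20),(205,265),(268,0),(212,245),(270,160)]: print('side',px,[at(D['side'],px,z).round() for z in (530,0)])
# ellipse fit
obsrim={}
for n,box in [('top',(300,130,415,240)),('side',(296,140,390,225))]:
    im=cv2.imread(f'pics/{n}0.png')
    m=cv2.inRange(im,(85,85,85),(175,175,175));mm=np.zeros_like(m);x0,y0,x1,y1=box;mm[y0:y1,x0:x1]=m[y0:y1,x0:x1]
    cv2.imwrite(f'pics/m_{n}.png',cv2.resize(mm[y0:y1,x0:x1],None,fx=4,fy=4))
E
```

```text
top (130, 203) [array([531., 340., 530.]), array([553., 445., 300.]), array([582., 580.,   0.])]
top (290, 312) [array([406., 145., 530.]), array([372., 161., 300.]), array([328., 182.,   0.])]
top (318, 345) [array([370., 112., 530.]), array([319., 113., 300.]), array([253., 114.,   0.])]
top (5, 205) [array([526., 492., 530.]), array([547., 664., 300.]), array([573., 889.,   0.])]
top (250, 370) [array([341., 189., 530.]), array([277., 225., 300.]), array([194., 272.,   0.])]
side (188, 20) [array([349., 192., 530.]), array([ 585., 3141.,    0.])]
side (205, 265) [array([ 287., -496.,  530.]), array([317., 160.,   0.])]
side (268, 0) [array([545., 392., 530.]), array([1439., 4005.,    0.])]
side (212, 245) [array([ 293., -479.,  530.]), array([344., 230.,   0.])]
side (270, 160) [array([ 350., -386.,  530.]), array([593., 633.,   0.])]
```

View pics/m_top.png

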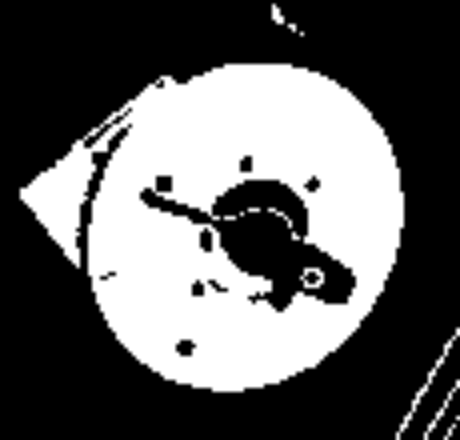

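View pics/m_side.png

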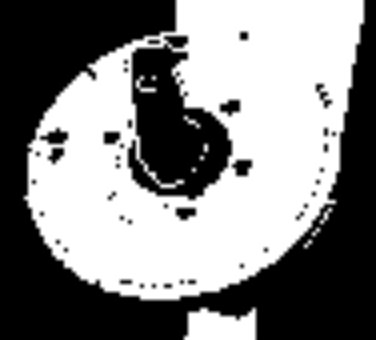

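```bash
python3 - <<'E'
from h import *
D={n:dict(np.load(f'cal_{n}.npz')) for n in ['side','top']}
def tz(u,v): return (290+u/4,125+v/4)
def sz(u,v): return (290+(u-485)/3,135+v/3)
mt=lambda u,v:(300-.375+u/4,130-.375+v/4)
ms=lambda u,v:(296-.375+u/4,140-.375+v/4)
top=[mt(*q) for q in [(250,62),(300,70),(360,112),(395,160),(404,205),(398,250),(370,310),(310,368),(225,391),(160,370),(110,320)]]
side=[ms(*q) for q in [(27,190),(30,165),(50,115),(90,70),(140,38),(40,225),(65,265),(110,290),(165,299),(230,285),(280,250)]]
def hull(K,n):
    P=np.array([proj(D[n],polar(K,80,a,z)) for a in np.linspace(0,2*np.pi,90) for z in (3,25)],np.float32)
    return cv2.convexHull(P)
def obs(p):
  K=kframe(*p[:3]);return [('side',polar(K,0,0,0),(342,186)),('top',polar(K,0,0,0),(359,186)),
('side',polar(K,0,0,66),(334,165)),('top',polar(K,0,0,66),(374,196)),
('top',polar(K,64,p[3],33),tz(183,215)),
('top',polar(K,72,p[4],25),tz(150,295)),('side',polar(K,72,p[4],25),sz(572,71)),
('top',polar(K,60,p[4]-p[5],37),tz(201,203)),('top',polar(K,60,p[4]+p[5],37),tz(223,366)),
('side',polar(K,60,p[4]-p[5],37),sz(638,46)),('side',polar(K,60,p[4]+p[5],37),sz(546,121))]
def f(p):
    K=kframe(*p[:3]);r=[proj(D[n],P)-np.array(px) for n,P,px in obs(p)]
    for n,pts in(('top',top),('side',side)):
        H=hull(K,n);r.append(np.array([cv2.pointPolygonTest(H,q,True) for q in pts]))
    return np.concatenate(r)
r=least_squares(f,[600,39,.6,.6,1.2,.74],loss='soft_l1',diff_step=1e-4);print(r.cost,r.x.round(3))
J=np.linalg.inv(r.jac.T@r.jac);print(np.sqrt(np.diag(J)).round(3))
x=f(r.x);print(x[:22].reshape(-1,2).round(1).tolist(),x[22:].round(1))
K=kframe(*r.x[:3])
for c in (47,150): print(c,polar(K,0,0,c).round())
phi=r.x[3]
for s in (1,-1):
    zt=-K[0][:,2]; xt=s*K[0]@np.array([-np.sin(phi),np.cos(phi),0]);Rt=np.stack([xt,np.cross(zt,xt),zt],1)
    print(s,R.from_matrix(Rt).as_euler('xyz',degrees=True).round(1),Rt.round(2).tolist())
E
```

```text
32.74500900910091 [6.02466e+02 4.15250e+01 5.65000e-01 6.44000e-01 1.25700e+00 7.59000e-01]
[0.725 1.07  0.04  0.049 0.039 0.021]
[[1.6, -1.8], [-1.2, -1.9], [0.5, 0.6], [-3.1, -0.1], [-1.5, -0.4], [-1.6, -0.6], [0.1, 0.1], [-1.0, -0.3], [-0.0, 0.2], [-0.3, -0.7], [-0.3, 0.3]] [1.7 1.6 2.7 1.7 1.5 1.6 1.4 0.6 0.4 1.6 2.  0.1 0.6 1.  1.  0.5 1.  1.
 3.1 3.8 4.2 5.1]
47 [582.  28. 270.]
150 [536.  -0. 358.]
1 [153.9  18.3 155. ] [[-0.86, 0.25, 0.44], [0.4, 0.87, 0.28], [-0.31, 0.42, -0.85]]
-1 [-153.9  -18.3  -25. ] [[0.86, -0.25, 0.44], [-0.4, -0.87, 0.28], [0.31, -0.42, -0.85]]
```

```bash
cat >> h.py <<'E'
def target(x,y,yaw,phi,zs,s=-1):
    K=kframe(x,y,yaw); zt=-K[0][:,2]; xt=s*K[0]@np.array([-np.sin(phi),np.cos(phi),0]);Rt=np.stack([xt,np.cross(zt,xt),zt],1)
    return polar(K,0,0,zs),R.from_matrix(Rt)
def togo(x,y,yaw,phi,zs,s=-1,pr=True):
    st=monitor.state();p,Rt=target(x,y,yaw,phi,zs,s)
    Rc=R.from_euler('xyz',st['ee_rot'],degrees=True)
    rv=(Rt*Rc.inv()).as_rotvec(); dp=(p-st['ee_pos'])/10
    print('t',st['time_s'],'ee',np.round(st['ee_pos'],1),'dp_cm',dp.round(2),'rv',rv.round(3),'|rv|',np.linalg.norm(rv).round(3),'q',np.round(st['qpos'],1),'F',np.round(st['force'],1),'w',round(st['gripper_width'],1))
    return dp,rv
E
python3 -c "
from h import *
togo(600.5,39.5,.62,.61,160)"
python3 -m creep '0 0 3.8 0 0 0 -1;0 0 3.8 0 0 0 -1;0 0 3.8 0 0 0 -1;0 0 3.8 0 0 0 -1;0 0 3.8 0 0 0 -1;0 0 3.8 0 0 0 -1;0 0 2 0 0 0 -1'
python3 -c "
from h import *
togo(600.5,39.5,.62,.61,160)"
```

```text
t 1.35 ee [ 144.9 -556.4  213.9] dp_cm [38.75 54.73 15.25] rv [ 0.076 -0.567  0.95 ] |rv| 1.109 q [-76.5  18.3  89.6  -0.   72.   -1.1] F [0.  0.2 0.3] w 90.9
time_s: 1.93
ee_pos: [143.1, -548.7, 464.7]
ee_rot: [-180.0, 1.1, -75.4]
force: [-0.1, 0.6, 0.2]
gripper_width: 91.6
t 1.9333 ee [ 143.1 -548.7  464.7] dp_cm [38.94 53.96 -9.83] rv [ 0.061 -0.58   0.944] |rv| 1.11 q [-76.5  16.3  57.6  -0.  107.3  -1.1] F [-0.1  0.6  0.2] w 91.6
```

```bash

python3 -m creep '2.2 3.1 0 0.003 -.033 .055 -1;2.2 3.1 0 0.003 -.033 .055 -1;2.2 3.1 0 0.003 -.033 .055 -1;2.2 3.1 0 0.003 -.033 .055 -1;2.2 3.1 0 0.003 -.033 .055 -1;2.2 3.1 0 0.003 -.033 .055 -1;2.2 3.1 0 0.003 -.033 .055 -1;2.2 3.1 0 0.003 -.033 .055 -1;2.2 3.1 0 0.003 -.033 .055 -1;2.2 3.1 0 0.003 -.033 .055 -1;2.2 3.1 0 0.003 -.033 .055 -1;2.2 3.1 0 0.003 -.033 .055 -1' 25
python3 -c "
from h import *
togo(600.5,39.5,.62,.61,160)"
```

```text
time_s: 2.93
ee_pos: [412.9, -166.4, 471.6]
ee_rot: [-159.4, -11.1, -37.8]
force: [0.2, 0.1, 0.2]
gripper_width: 91.2
t 2.9333 ee [ 412.9 -166.4  471.6] dp_cm [ 11.95  15.73 -10.52] rv [ 0.033 -0.148  0.273] |rv| 0.312 q [-39.   -4.6  84.3  20.8  89.6  -1.3] F [0.2 0.1 0.2] w 91.2
```

```bash

python3 -m creep '2.2 3 -1 0.006 -.03 .055 -1;2.2 3 -1 0.006 -.03 .055 -1;2.2 3 -1 0.006 -.03 .055 -1;2.2 3 -1 0.006 -.03 .055 -1;1.7 2 -1 0.006 -.03 .055 -1;0 0 0 0 0 0 -1'
python3 - <<'E'
from h import *
togo(600.5,39.5,.62,.61,160)
d=snap('wrist','w1');np.savez('cal_wrist',view=d['view'],mtx=d['mtx'])
for q in ['knob','knob_grip','rotor_mid']: print(q,[(np.round(a['at']).tolist(),round(a['confidence'],2)) for a in models.mark_of('wrist',q)[:2]])
d=snap('top','t1');d=snap('side','s1')
E
```

```text
time_s: 3.43
ee_pos: [521.2, -13.3, 421.6]
ee_rot: [-153.1, -18.3, -22.5]
force: [-0.9, -0.4, -0.8]
gripper_width: 91.2
t 3.4333 ee [521.2 -13.3 421.6] dp_cm [ 1.12  0.42 -5.52] rv [ 0.002  0.016 -0.022] |rv| 0.028 q [-19.1  -2.2  92.3  27.3  72.   -5.4] F [-0.9 -0.4 -0.8] w 91.2
knob [([308.0, 182.0], 0.63)]
knob_grip [([306.0, 201.0], 0.77)]
rotor_mid [([266.0, 132.0], 0.87)]
```

View pics/w1.png

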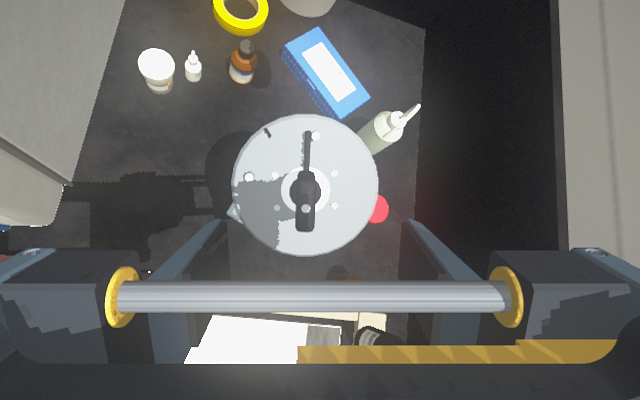

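View pics/s1.png

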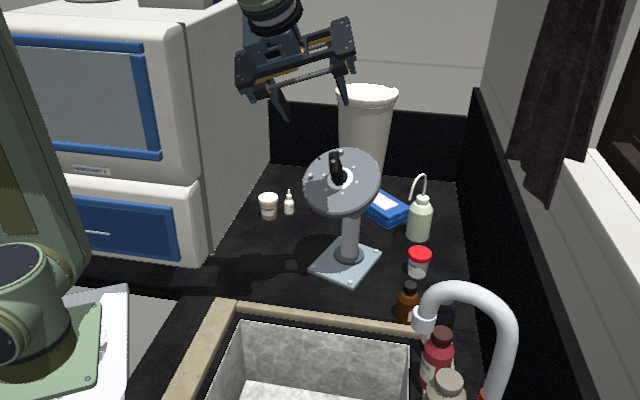

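View pics/t1.png

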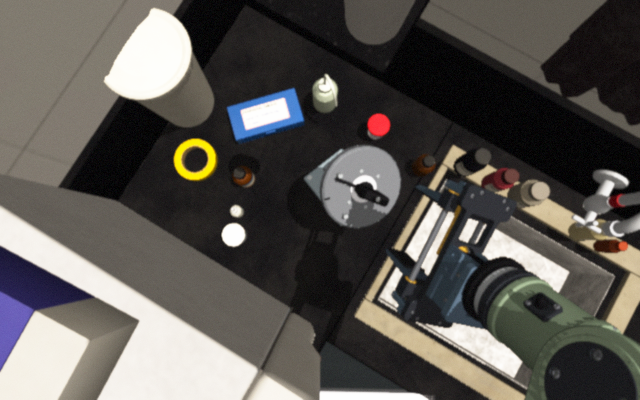

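```bash
python3 - <<'E'
from h import *
a=cv2.imread('pics/w1.png')[105:265,220:390];cv2.imwrite('pics/wz1.png',cv2.resize(a,None,fx=3.5,fy=3.5,interpolation=cv2.INTER_CUBIC))
E
```

```text
(no output)
```

View pics/wz1.png

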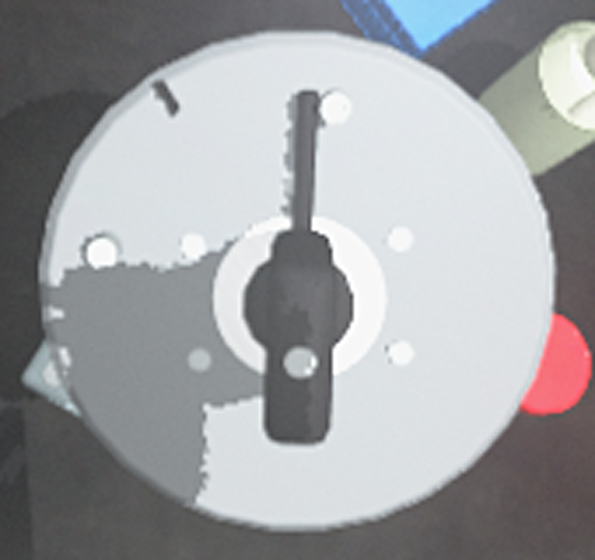

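```bash
python3 - <<'E'
from h import *
D={n:dict(np.load(f'cal_{n}.npz')) for n in ['side','top','wrist']}
tz=lambda u,v:(290+u/4,125+v/4)
sz=lambda u,v:(290+(u-485)/3,135+v/3)
wz=lambda u,v:(220+u/3.5-.3,105+v/3.5-.3)
rim=[wz(*q) for q in [(300,32),(555,290),(180,60),(430,65),(520,170)]]
def obs(p):
  K=kframe(*p[:3]);d=p[5];return [('side',polar(K,0,0,0),(342,186)),('top',polar(K,0,0,0),(359,186)),
('side',polar(K,0,0,66),(334,165)),('top',polar(K,0,0,66),(374,196)),
('top',polar(K,64,p[3],33),tz(183,215)),('wrist',polar(K,64,p[3],33),wz(307,93)),
('top',polar(K,72,p[4],25),tz(150,295)),('side',polar(K,72,p[4],25),sz(572,71)),('wrist',polar(K,72,p[4],25),wz(167,97)),
('top',polar(K,60,p[4]-d,37),tz(201,203)),('top',polar(K,60,p[4]+d,37),tz(223,366)),
('side',polar(K,60,p[4]-d,37),sz(638,46)),('side',polar(K,60,p[4]+d,37),sz(546,121)),
('wrist',polar(K,60,p[4]-d,37),wz(336,107)),('wrist',polar(K,60,p[4]+d,37),wz(103,250)),
('wrist',polar(K,25,p[3]+np.pi,86),wz(298,440))]
f=lambda p:np.concatenate([proj(D[n],P)-np.array(px) for n,P,px in obs(p)])
r=least_squares(f,[600,39,.6,.6,1.2,.74],loss='soft_l1');print(r.cost,r.x.round(3))
for o,e in zip(obs(r.x),f(r.x).reshape(-1,2)): print(o[0],np.round(o[2]),e.round(1))
K=kframe(*r.x[:3])
H=np.array([proj(D['wrist'],polar(K,80,a,25)) for a in np.linspace(0,2*np.pi,120)],np.float32)
print([round(cv2.pointPolygonTest(H,q,True),1) for q in rim])
togo(*r.x[:4],47)
togo(*r.x[:4],150)
E
```

```text
10.205020431417914 [6.01787e+02 4.07260e+01 6.30000e-01 5.90000e-01 1.18100e+00 7.29000e-01]
side [342 186] [ 1.4 -1.6]
top [359 186] [-0.8 -1.5]
side [334 165] [1.3 1.2]
top [374 196] [-1.6 -0.4]
top [336. 179.] [-0.3 -0.1]
wrist [307. 131.] [-0.3 -0.8]
top [328. 199.] [-0.6 -0.7]
side [319. 159.] [ 0.4 -0.6]
wrist [267. 132.] [0.4 0.2]
top [340. 176.] [0.1 0.1]
top [346. 216.] [ 0.1 -0.2]
side [341. 150.] [-0.3 -0.5]
side [310. 175.] [-0.  -1.1]
wrist [316. 135.] [-0.5  0.6]
wrist [249. 176.] [-0.3  1.3]
wrist [305. 230.] [-1.3  2.9]
[0.1, 1.6, 0.3, -0.3, 2.9]
t 3.7333 ee [521.  -17.3 425.9] dp_cm [  6.1    4.36 -15.59] rv [ 0.014  0.028 -0.022] |rv| 0.039 q [-19.5  -2.4  92.   27.1  72.1  -5.3] F [-0.1 -0.  -1. ] w 91.4
t 3.7333 ee [521.  -17.3 425.9] dp_cm [ 1.75  1.18 -6.81] rv [ 0.014  0.028 -0.022] |rv| 0.039 q [-19.5  -2.4  92.   27.1  72.1  -5.3] F [-0.1 -0.  -1. ] w 91.4
```

```bash
python3 -m creep '.6 .4 -2.3 .007 .014 -.011 -1;.6 .4 -2.3 .007 .014 -.011 -1;.6 .4 -2.2 0 0 0 -1;0 0 0 0 0 0 -1'
python3 - <<'E'
from h import *
togo(601.5,40.3,.627,.59,150)
d=snap('wrist','w2');np.savez('cal_wrist2',view=d['view'],mtx=d['mtx'])
P=(601.5,40.3,.627); K=kframe(*P)
for nm,a in [('tip',(64,.59,33)),('wingend',(25,.59+np.pi,86)),('wingend+',(25,.59,86)),('c86',(0,0,86)),('tcp',(0,0,150)),('c0',(0,0,25)),('mid',(72,1.18,25))]: print(nm,proj(d,polar(K,*a)).round(1))
togo(601.5,40.3,.627,.59,47)
E
```

```text
time_s: 4.07
ee_pos: [539.7, -9.8, 361.5]
ee_rot: [-153.0, -17.5, -24.7]
force: [-1.6, -0.3, -0.8]
gripper_width: 90.9
t 4.0667 ee [539.7  -9.8 361.5] dp_cm [-0.17  0.41 -0.36] rv [0.005 0.01  0.007] |rv| 0.013 q [-17.3   0.   98.3  27.6  63.6  -5.3] F [-1.6 -0.3 -0.8] w 90.9
tip [306.7 112.9]
wingend [307.  239.8]
wingend+ [306.5 173.7]
c86 [306.8 207.6]
tcp [306.  243.9]
c0 [307.2 186.5]
mid [259.1 117.7]
t 4.1167 ee [540.5 -10.1 364.3] dp_cm [ 4.11  3.6  -9.43] rv [0.005 0.014 0.007] |rv| 0.017 q [-17.3  -0.1  98.1  27.6  63.6  -5.2] F [-0.5 -0.3 -0.1] w 91.5
```

View pics/w2.png

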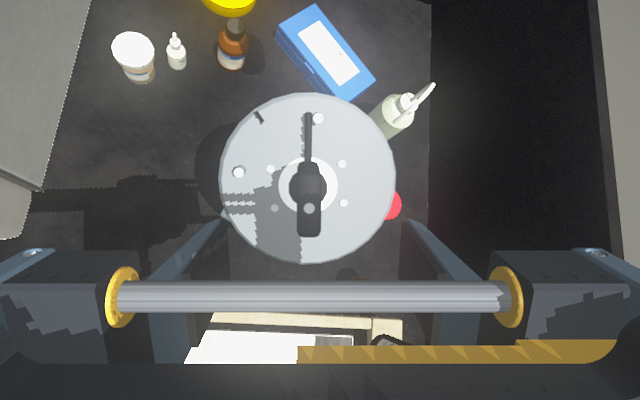

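```bash
python3 -m creep '.4 .7 -1.2 .005 .012 .007 -1;.8 .65 -1.9 0 0 0 -1;.8 .6 -1.8 0 0 0 -1;.8 .6 -1.8 0 0 0 -1;.8 .6 -1.8 0 0 0 -1;.4 .3 -.9 0 0 0 -1;0 0 0 0 0 0 -1;0 0 0 0 0 0 -1'
python3 - <<'E'
from h import *
togo(601.5,40.3,.627,.59,47)
d=snap('wrist','w3');np.savez('cal_wrist3',view=d['view'],mtx=d['mtx'])
print(d['view'][:3,:3].round(2).tolist())
K=kframe(601.5,40.3,.627)
for nm,a in [('tip',(64,.59,33)),('wingend',(25,.59+np.pi,86)),('c86',(0,0,86))]: print(nm,proj(d,polar(K,*a)).round(1))
togo(601.5,40.3,.627,.59,47)
snap('side','s3')
E
```

```text
time_s: 4.78
ee_pos: [587.3, 22.3, 278.9]
ee_rot: [-152.6, -18.1, -24.8]
force: [0.5, -0.6, -0.9]
gripper_width: 91.4
t 4.7833 ee [587.3  22.3 278.9] dp_cm [-0.57  0.36 -0.89] rv [0.003 0.022 0.006] |rv| 0.023 q [-11.7   6.  104.   30.1  50.2  -6.8] F [ 0.5 -0.6 -0.9] w 91.4
[[0.86, -0.4, 0.31], [-0.36, -0.92, -0.19], [0.36, 0.05, -0.93]]
tip [296.7 128.7]
wingend [295.9 332.7]
c86 [295.3 284.6]
t 4.8333 ee [587.3  22.2 279.2] dp_cm [-0.57  0.37 -0.91] rv [0.003 0.022 0.006] |rv| 0.024 q [-11.7   6.  104.   30.1  50.2  -6.8] F [-0.5 -0.7  0.5] w 91.3
```

View pics/w3.png

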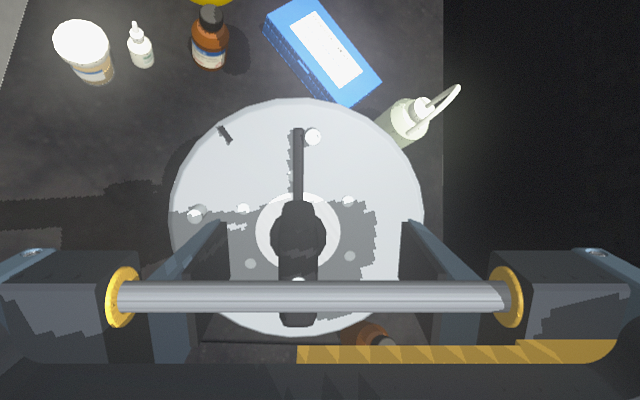

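View pics/s3.png

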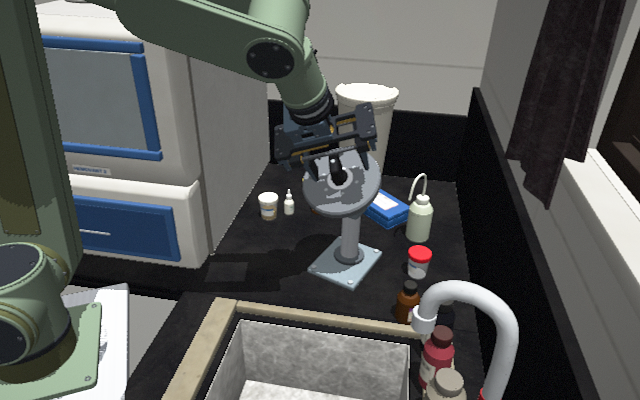

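```bash
python3 -m creep '-.22 .16 -.45 .002 .012 .003 -1;-.22 .15 -.45 .002 .012 .003 -1;0 0 0 0 0 0 -1'
python3 - <<'E'
from h import *
togo(602.8,39.7,.627,.59,47)
E
```

```text
time_s: 5.13
ee_pos: [583.2, 24.4, 273.4]
ee_rot: [-153.0, -17.0, -24.4]
force: [-0.3, -0.0, -0.8]
gripper_width: 91.2
t 5.1333 ee [583.2  24.4 273.4] dp_cm [-0.03  0.09 -0.33] rv [0.    0.003 0.001] |rv| 0.003 q [-11.6   6.3 104.1  29.8  50.9  -6.5] F [-0.3 -0.  -0.8] w 91.2
```

```bash
python3 -m creep '0 .1 -.35 0 0 0 -1;0 0 0 0 0 0 .2;0 0 0 0 0 0 .6;0 0 0 0 0 0 1;0 0 0 0 0 0 1;0 0 0 0 0 0 1' 15
python3 - <<'E'
from h import *
togo(602.8,39.7,.627,.59,47); print(monitor.state()['torque'])
E
```

```text
time_s: 5.63
ee_pos: [583.2, 25.1, 270.5]
ee_rot: [-152.9, -17.1, -24.5]
force: [0.2, 0.8, 0.4]
gripper_width: 60.6
t 5.6333 ee [583.2  25.1 270.5] dp_cm [-0.03  0.01 -0.04] rv [0.001 0.004 0.002] |rv| 0.004 q [-11.5   6.4 104.5  29.9  50.4  -6.7] F [0.2 0.8 0.4] w 60.6
[-0.24028299  0.23194243  0.00531245]
```

```bash
python3 -m creep '0 0 0 0 0 0 1;0 0 0 0 0 0 1;0 0 0 0 0 0 1;0 0 0 0 0 0 1;0 0 0 0 0 0 1' 
python3 -m creep '0 0 0 0 0 0 1;0 0 0 0 0 0 1;0 0 0 0 0 0 1' 
python3 - <<'E'
from h import *
togo(602.8,39.7,.627,.59,47); print(monitor.state()['torque'])
E
```

```text
time_s: 6.05
ee_pos: [583.3, 25.2, 270.6]
ee_rot: [-152.9, -17.1, -24.5]
force: [-0.4, 1.1, -0.7]
gripper_width: 27.4
time_s: 6.3
ee_pos: [582.1, 25.8, 270.2]
ee_rot: [-153.0, -17.0, -24.4]
force: [1.5, -1.0, 0.1]
gripper_width: 18.6
t 6.3 ee [582.1  25.8 270.2] dp_cm [ 0.08 -0.05 -0.01] rv [-0.     0.001  0.   ] |rv| 0.001 q [-11.4   6.4 104.5  29.9  50.5  -6.7] F [ 1.5 -1.   0.1] w 18.6
[-0.25439089  0.39109561 -0.01400937]
```

```bash
python3 -m creep '0 0 0 -.042 -.031 .085 1;0 0 0 -.042 -.031 .085 1;0 0 0 -.042 -.031 .085 1;0 0 0 -.042 -.031 .085 1;0 0 0 0 0 0 1' 20
cat >> h.py <<'E'
P0=(601.5,40.3,.627)
def report():
    st=monitor.state();K=kframe(*P0);Rc=R.from_euler('xyz',st['ee_rot'],degrees=True).as_matrix()
    M=K[0].T@Rc; phi=np.arctan2(-M[1,0],-M[0,0])+np.pi/2
    tilt=np.arccos(-M[2,2]); loc=K[0].T@(np.array(st['ee_pos'])-K[1])
    print('t',st['time_s'],'phi',round(phi%(2*np.pi),3),'ztool_in_K',(M[:,2]).round(3),'tcp_in_K',loc.round(1),'q',np.round(st['qpos'],1),'F_K',(K[0].T@st['force']).round(1),'T_K',(K[0].T@st['torque']).round(2),'w',round(st['gripper_width'],1))
E
python3 - <<'E'
from h import *
report()
E
```

```text
time_s: 6.72
ee_pos: [582.2, 25.7, 270.3]
ee_rot: [-161.7, -26.3, -0.7]
force: [-0.0, 0.7, 0.4]
gripper_width: 18.2
t 6.7167 phi 4.148 ztool_in_K [ 0.003  0.001 -1.   ] tcp_in_K [ 0.4 -0.5 47. ] q [-11.5   6.4 104.6  30.1  50.6 -30.7] F_K [0.5 0.6 0.2] T_K [0.37 0.57 0.29] w 18.2
```

```bash
sed -i 's/-M\[1,0\],-M\[0,0\]/M[1,0],M[0,0]/' h.py; python3 -m creep '0 0 0 -.042 -.031 .085 1;0 0 0 -.042 -.031 .085 1;0 0 0 -.042 -.031 .085 1;0 0 0 -.042 -.031 .085 1;0 0 0 0 0 0 1;0 0 0 0 0 0 1;0 0 0 0 0 0 1;0 0 0 0 0 0 1' 
python3 - <<'E'
from h import *
report()
snap('wrist','w4');snap('top','t4');snap('side','s4')
print([ (n,[(np.round(a['at']).tolist(),round(a['confidence'],2)) for a in models.mark_of(n,'rotor_mid')[:2]]) for n in ('top','side','wrist')])
a=[cv2.imread(f'pics/{f}4.png') for f in 'wts']
h=np.zeros((600,800,3),np.uint8);h[:400,:640]=a[0];h[400:520,:130]=a[1][125:245,290:420]
h[400:600,0:250]=cv2.resize(a[1][135:235,295:420],None,fx=2,fy=2);h[400:600,260:510]=cv2.resize(a[2][135:235,280:405],None,fx=2,fy=2);cv2.imwrite('pics/c4.png',h)
E
```

```text
time_s: 7.38
ee_pos: [582.4, 25.7, 270.3]
ee_rot: [-173.9, -31.2, 24.5]
force: [-1.2, 0.2, 1.0]
gripper_width: 17.6
t 7.3833 phi 1.401 ztool_in_K [ 0.004  0.002 -1.   ] tcp_in_K [ 0.6 -0.6 46.9] q [-11.6   6.4 104.5  30.3  50.6 -53.5] F_K [-0.2  0.8  1.3] T_K [0.12 0.53 0.25] w 17.6
[('top', [([340.0, 220.0], 0.85), ([237.0, 215.0], 0.28)]), ('side', [([305.0, 177.0], 0.7)]), ('wrist', [([238.0, 129.0], 0.57)])]
```

View pics/c4.png

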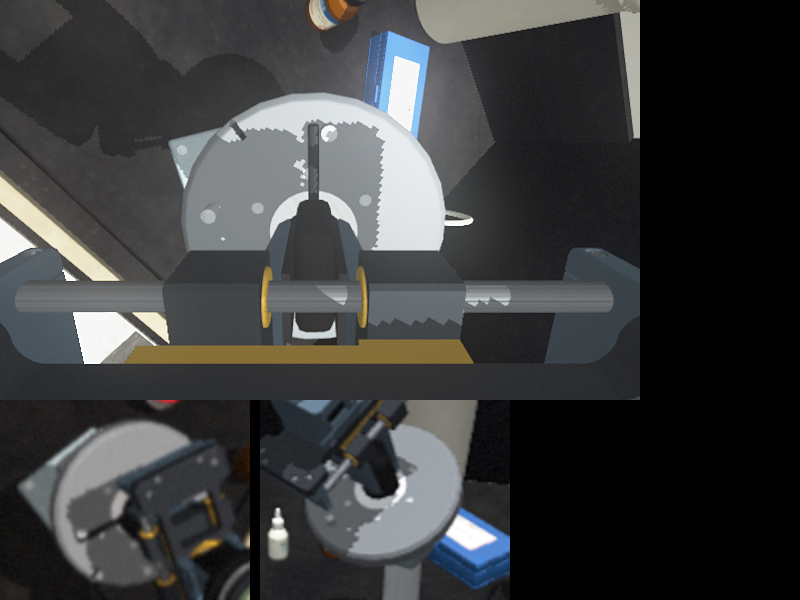

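```bash
cat >> h.py <<'E'
def relang(f):
    """wrist look; rotor_mid by network -> rotor angle vs knob"""
    d=snap('wrist',f); m=models.mark_of('wrist','rotor_mid')
    report(); st=monitor.state();K=kframe(*P0)
    Rc=R.from_euler('xyz',st['ee_rot'],degrees=True).as_matrix();M=K[0].T@Rc; phi=np.arctan2(M[1,0],M[0,0])+np.pi/2
    for a in m[:2]:
        o,v=ray(d,a['at']); ol=K[0].T@(o-K[1]);vl=K[0].T@v; p=ol+vl*(25-ol[2])/vl[2]
        ang=np.arctan2(p[1],p[0]); print('mid',np.round(a['at']),round(a['confidence'],2),'r',np.hypot(*p[:2]).round(1),'abs',ang.round(3),'rel',((ang-phi+np.pi)%(2*np.pi)-np.pi).round(3))
E
python3 -m creep '0 0 0 -.042 -.031 .085 1;0 0 0 -.042 -.031 .085 1;0 0 0 -.042 -.031 .085 1;0 0 0 -.042 -.031 .085 1;0 0 0 -.042 -.031 .085 1;0 0 0 -.042 -.031 .085 1;0 0 0 0 0 0 1;0 0 0 0 0 0 1;0 0 0 0 0 0 1;0 0 0 0 0 0 1;0 0 0 0 0 0 1' 
python3 - <<'E'
from h import *
relang('w5')
E
```

```text
time_s: 8.6
ee_pos: [582.5, 26.0, 270.4]
ee_rot: [165.5, -28.8, 64.8]
force: [-0.4, -0.2, -0.0]
gripper_width: 17.9
t 8.7 phi 2.008 ztool_in_K [ 0.008  0.007 -1.   ] tcp_in_K [ 0.9 -0.5 46.9] q [-11.8   6.5 104.6  30.8  50.8 -88.8] F_K [-0.2 -0.3  0.4] T_K [0.17 0.12 0.11] w 18.0
mid [292. 111.] 0.88 r 71.0 abs 2.162 rel 0.154
```

View pics/w5.png

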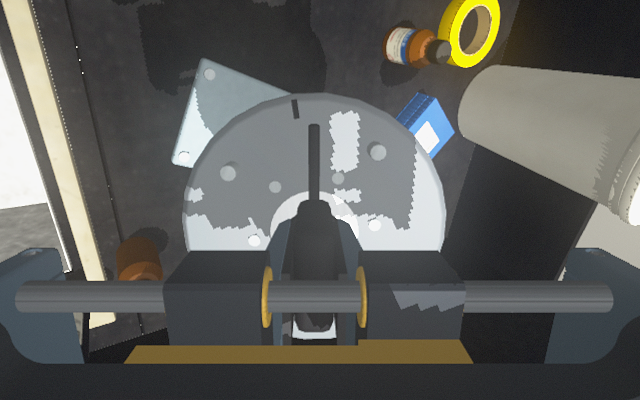

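```bash
python3 -m creep '0 0 0 0 0 0 1;0 0 0 0 0 0 1;0 0 0 0 0 0 1;0 0 0 0 0 0 1;0 0 0 0 0 0 1;0 0 0 0 0 0 1;0 0 0 0 0 0 1;0 0 0 0 0 0 1;0 0 0 0 0 0 1' 
python3 - <<'E'
from h import *
relang('w6')
E
```

```text
time_s: 9.45
ee_pos: [582.6, 26.0, 270.4]
ee_rot: [165.5, -28.8, 64.8]
force: [-1.1, 0.3, 0.8]
gripper_width: 17.7
t 9.55 phi 2.007 ztool_in_K [ 0.008  0.007 -1.   ] tcp_in_K [ 0.9 -0.5 46.9] q [-11.8   6.5 104.6  30.8  50.8 -88.8] F_K [-0.8  1.   1.8] T_K [0.25 0.16 0.22] w 18.2
mid [295. 110.] 0.91 r 71.4 abs 2.136 rel 0.129
```

```bash
cat >> h.py <<'E'
def imgrel(tip,mid,pa=None,pb=None):
    d=vision.grab_frame('wrist');K=kframe(*P0)
    def an(px,z):
        o,v=ray(d,px); ol=K[0].T@(o-K[1]);vl=K[0].T@v; p=ol+vl*(z-ol[2])/vl[2];return np.arctan2(p[1],p[0]),np.hypot(p[0],p[1])
    a=an(tip,33);b=an(mid,25);print('tip',np.round(a,3),'mid',np.round(b,3),'rel',round(b[0]-a[0],3))
    if pa:
        a1=an(pa,37);b1=an(pb,37);print('posts',np.round(a1,3),np.round(b1,3),'mid-of-posts rel',round((a1[0]+b1[0])/2-a[0],3))
E
python3 - <<'E'
from h import *
imgrel((314,126),(295,108),(229.5,172),(378.5,152))
a=cv2.imread('pics/w6.png')[85:255,170:460];cv2.imwrite('pics/wz6.png',cv2.resize(a,None,fx=2.7,fy=2.7,interpolation=cv2.INTER_CUBIC))
E
```

```text
tip [ 1.994 62.999] mid [ 2.136 72.501] rel 0.142
posts [ 2.847 59.033] [ 1.402 60.689] mid-of-posts rel 0.13
```

View pics/wz6.png

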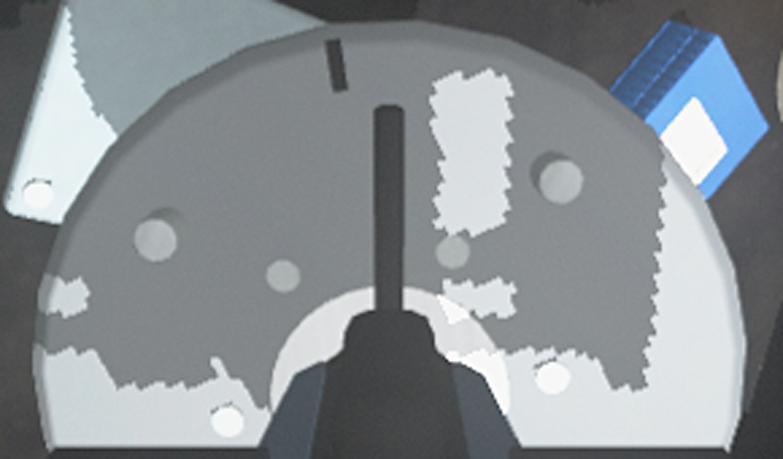

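```bash
python3 -m creep '0 0 0 -.026 -.019 .052 1;0 0 0 -.026 -.019 .052 1;0 0 0 -.026 -.019 .052 1;0 0 0 0 0 0 1;0 0 0 0 0 0 1;0 0 0 0 0 0 1;0 0 0 0 0 0 1;0 0 0 0 0 0 1;0 0 0 0 0 0 1;0 0 0 0 0 0 1;0 0 0 0 0 0 1;0 0 0 0 0 0 1' 
python3 -m creep '0 0 0 0 0 0 1;0 0 0 0 0 0 1;0 0 0 0 0 0 1;0 0 0 0 0 0 1;0 0 0 0 0 0 1;0 0 0 0 0 0 1' 
python3 - <<'E'
from h import *
relang('w7')
a=cv2.imread('pics/w7.png')[85:255,170:460];cv2.imwrite('pics/wz7.png',cv2.resize(a,None,fx=2.7,fy=2.7,interpolation=cv2.INTER_CUBIC))
E
```

```text
time_s: 10.6
ee_pos: [582.6, 26.1, 270.5]
ee_rot: [160.4, -25.9, 75.9]
force: [-1.2, -0.9, -0.7]
gripper_width: 17.7
time_s: 11.1
ee_pos: [582.6, 26.1, 270.5]
ee_rot: [160.4, -25.9, 75.9]
force: [-2.0, -0.4, -0.8]
gripper_width: 18.1
t 11.2 phi 2.188 ztool_in_K [ 0.009  0.008 -1.   ] tcp_in_K [ 1.  -0.4 46.9] q [-11.8   6.5 104.5  30.9  50.8 -99.2] F_K [-1.5  0.2  0.8] T_K [ 0.34 -0.13  0.19] w 18.0
mid [314. 107.] 0.81 r 72.1 abs 2.177 rel -0.011
```

View pics/wz7.png

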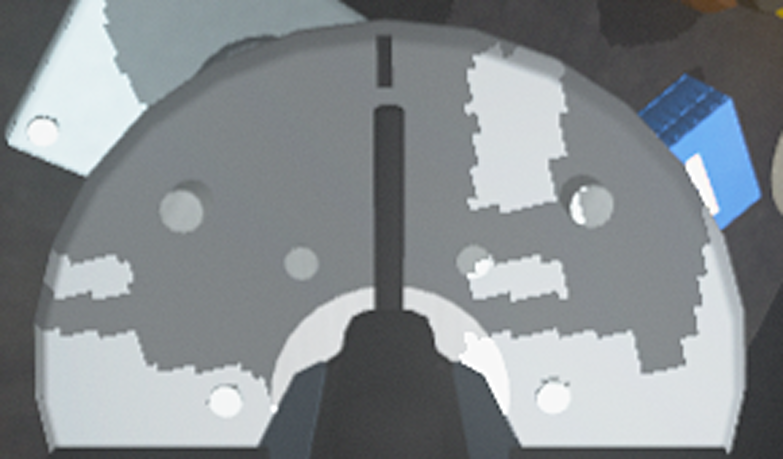

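```bash
python3 - <<'E'
from h import *
imgrel((314.1,124.4),(312.2,107.8),(237.4,163.1),(388.5,161.3))
relang('w8')
print(monitor.state()['qvel'])
E
```

```text
tip [ 2.174 63.71 ] mid [ 2.188 71.877] rel 0.014
posts [ 2.918 59.165] [ 1.458 60.158] mid-of-posts rel 0.014
t 11.35 phi 2.188 ztool_in_K [ 0.009  0.008 -1.   ] tcp_in_K [ 1.1 -0.4 46.9] q [-11.8   6.5 104.5  30.9  50.8 -99.2] F_K [-1.2  0.5  0.2] T_K [ 0.31 -0.11  0.26] w 18.1
mid [312. 106.] 0.74 r 72.7 abs 2.19 rel 0.002
[-0.11668379  0.01734452  0.14707272  0.03847642 -0.06131523  0.02043116]
```

```bash
python3 -m creep '0 0 0 -.006 -.005 .013 1;0 0 0 0 0 0 1;0 0 0 0 0 0 1;0 0 0 0 0 0 1;0 0 0 0 0 0 1;0 0 0 0 0 0 1;0 0 0 0 0 0 1;0 0 0 0 0 0 1;0 0 0 0 0 0 1;0 0 0 0 0 0 1;0 0 0 0 0 0 1;0 0 0 0 0 0 1' 
python3 -m creep '0 0 0 0 0 0 1;0 0 0 0 0 0 1;0 0 0 0 0 0 1;0 0 0 0 0 0 1;0 0 0 0 0 0 1;0 0 0 0 0 0 1' 
python3 - <<'E'
from h import *
relang('w9');snap('top','t9');snap('side','s9')
a=cv2.imread('pics/w9.png')[85:255,170:460];h=np.zeros((600,800,3),np.uint8);b=cv2.resize(a,None,fx=2.7,fy=2.7,interpolation=cv2.INTER_CUBIC)[:360];h[:360,:783]=b
h[360:600,:384]=cv2.resize(cv2.imread('pics/t9.png'),(384,240));h[360:600,390:774]=cv2.resize(cv2.imread('pics/s9.png'),(384,240));cv2.imwrite('pics/c9.png',h)
E
```

```text
time_s: 12.35
ee_pos: [582.6, 26.2, 270.5]
ee_rot: [160.0, -25.6, 76.9]
force: [-1.5, -0.3, 0.4]
gripper_width: 18.1
time_s: 12.85
ee_pos: [582.6, 26.1, 270.5]
ee_rot: [160.0, -25.6, 76.9]
force: [-1.1, -0.9, -0.3]
gripper_width: 17.6
t 12.95 phi 2.203 ztool_in_K [ 0.01   0.008 -1.   ] tcp_in_K [ 1.1 -0.4 46.9] q [ -11.9    6.5  104.6   31.    50.8 -100.1] F_K [-1.3  0.3  0.7] T_K [ 0.34 -0.11  0.05] w 17.7
mid [310. 110.] 0.9 r 70.8 abs 2.217 rel 0.015
```

View pics/c9.png

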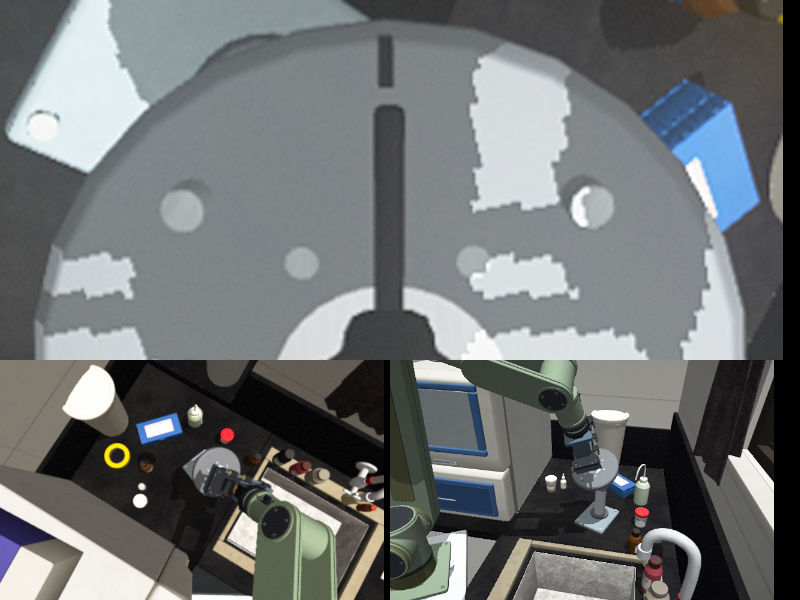

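```bash
python3 - <<'E'
from h import *
print(job.job_done(), monitor.state()['time_s'])
E
```

```text
the job is handed in; nothing more can be done
the job is handed in; nothing more can be done
```

I turned the rotor to balance by its wing knob alone and handed the job in after about 13 s, with the gripper still closed on the knob. The wing was gripped at 20 N and turned anticlockwise about 1.6 rad in one hold. I stopped to let the rotor settle and looked each time. It left its stop and floated, and two small corrections brought the pointer to midway.

- **Balance:** the last wrist pictures put the rotor about 0.01 rad off midway. The network's values ranged from −0.011 to 0.015. Before the last small correction, hand-picked pixels on both the raised line and the posts gave 0.014. I did not repeat the hand-picked check after it.
- **Heavy side:** it cannot be seen. That it hangs straight down the slope follows from the rotor floating midway, where at the top it would have flopped to a stop.
- **Hold:** the readings showed under 3 N on the tool each time I checked, and the knob stayed put between looks.
- **Surroundings:** in the last top and side pictures the cup and the bottles looked unmoved; I compared them by eye only.

No final check failed. An early fit of the rotor's outline disagreed with the marked points by up to about 5 pixels. I dropped it and used the points instead, and the grip then closed with only about 2 N of sideways force.

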